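# Shut the cubby gate and click the stop collar onto its rod

## Robot

A 7-joint arm with a two-finger parallel gripper is mounted at the origin on the work surface. World frame = base frame: x ahead of the robot, y to its left, z up, the work surface at z = 0. Lengths are in m, angles in rad, forces in N, time in s.
With the tool pointing down it reaches from about 0.4 to 0.85 m from the base axis. Payload 4.5 kg.
Tool frame: the origin (TCP) lies midway between the tips of the shut fingers; the grasp point (between the pads) lies 19 mm behind it; z points along the fingers, y is the line along which they close (so a half turn about z gives the same grasp; the last joint's range is limited). The gripper opens to 88 mm and grips with 3 to 60 N. Pads are 18 mm wide; open, the fingers measure 123 mm over their backs; the gripper's body (75 mm by 187 mm) begins 45 mm behind the grasp point.
Start: joints at [1.273, 0.689, -0.195, 1.565, 0.157, 0.902, -0.215], TCP at [0.204, -0.591, 0.239] pointing down, gripper open.
Joint ranges: [-3.01, 3.01], [-0.46, 2.08], [-1.47, 1.51], [0.13, 2.56], [-1, 4.14], [0.04, 2.09], [-2.66, 2.66]. Speed limits (rad/s): [2.57, 2.57, 3.14, 3.14, 3.14, 3.14, 3.14].

## Interface

Orientations are given as a rotation vector (axis times angle).
In Python, from cell import ctrl gives the robot as it stands.
- The arm moves only by the tool apply_moves, never from a script. Its argument "plan" is a list of rows, each a list of 7 numbers: the shift along the tool's x, y, z in m, then the turn, a rotation vector about the tool's x, y, z in rad, then the finger opening in m, from 0 to 0.0881. A call has 1 to 10 rows; each row is the pose to reach, as a shift and turn from the pose commanded when the call began, along the tool's axes at that moment; what a row does not reach only later rows make up. A row lasts 1/10 s, in which the tool goes at most 50 mm and 8.59 degrees, less where a joint would pass 70% of its speed; a pose out of reach is approached as far as the arm can. A call with a gripper value outside its range is refused whole. The fingers move at their own pace and stop on an object; "squeeze" is the grip in N (left out, the last holds). Time passes only in rows, so rows that repeat a pose let the fingers close. It gives the time, the measured TCP pose, the force, the opening and the grip force at its end, in the units of the state.
- ctrl.get_state(): the state, without advancing time (a new reading comes with each control period).
- ctrl.snapshot(name): name is "scene" or "top" or "wrist"; returns a dict with "color" (384x512x3 uint8, blue, green, red), "camera_matrix" (3x3 intrinsics, pixels), "position" and "orientation" of the camera in the world. Camera axes: x right, y up, looking along -z (the intrinsics and any distortion apply to the point x, -y, -z); pixel columns grow to the right and rows downward; lengths in m; the calibration is good to about 2 mm. The wrist camera is an equidistant fisheye: a pixel r from the principal point sees the ray r / f radians off the axis. A picture is of the moment at which its call begins. There is no depth.
- ctrl.hand_in(): hands the job in; it is judged then, once.
The state is a dict: "time_s": time; "joint_positions": joint angles; "dq": joint speeds; "tau": joint torques, N m; "position": TCP position; "orientation": TCP orientation; "contact_force": force on the tool from outside, world axes, zero at the start; "torque": the same for the moment, N m; "finger_gap": finger opening in m; "finger_force": force on a finger pad.
Only numpy, scipy, OpenCV 4.12 (cv2) and the standard library are available. Lean on these libraries where they do the work, as an engineer would, in place of code of your own. Each camera call takes 0.05 s, during which the arm holds its last target. There are 200 camera calls.

## Task

Swing the little white gate of the charging cubby shut, then pick up the metal stop collar and slide it down over the steel rod beside the gate's free end until the rod's sprung balls click into the groove inside the collar, so that the gate cannot swing open. Feel for the click and leave the collar just there, neither short of it nor pushed on past it; do not force it against the rod, and do not disturb the tablet, mug or phone stand on the shelf.

Things in the scene. Friction and masses are not known exactly. Their poses are not given: they have to be found in the camera images.
- cubby: the charging cubby, fixed for the episode: a pine board 260 mm (x) by 340 mm (y), 18 mm thick, with low walls at the sides (to 93 mm above the table) and back (to 73 mm); origin on the table, board from 150 mm before it (-x) to 110 mm behind it; -x is its open front, where the gate hangs, y runs along the closed gate towards the rod, z is up. Only its place and turn on the table vary
- gate_hinge (a point): a point on the gate's upright hinge axis, 90 mm above the table (the height of the middle of the top rail); in the cubby's frame at x -85, y -130 mm
- gate_end (a point): the middle of the free end of the gate's top rail, 240 mm from the hinge axis, 90 mm above the table. The gate is white-painted wood: two rails 14 mm thick and 20 mm high (top rail 80 to 100 mm above the table, bottom rail 25 to 45 mm) with seven upright slats 10 mm thick between
- gate (a joint): angle of the gate, rad: 0 is shut (against a hard stop), growing as its free end swings out to the cubby's front (-x), up to 1.0. A stiff hinge (0.12 N m): it stays where it is left, and a push of about 1 N moves it
- rod_top (a point): centre of the top of the upright steel rod, 128 mm above the table, fixed to the cubby 35 mm before the closed gate's mid-plane and 8 mm beyond its free end. Rod 16 mm thick, the last 8 mm tapering to 7 mm. A collar on it at gate height keeps a shut gate from opening, and a gate left ajar from shutting
- rod_foot (a point): on the rod's axis, 22 mm above the table, top of the 30 mm wide flange at the rod's foot. Two opposed sprung brass balls of 9 mm stand out 3.5 mm from the rod's sides, along the cubby's y; their middle lies 16 to 56 mm below the rod's top, at a height that differs each time and is not measured: it must be felt
- collar_center (a point): centre (half-way up, on the axis) of the loose aluminium stop collar, a tube 36 mm across, 56 mm tall, about 0.12 kg, with a 19 mm bore right through; it starts upright and right way up on the table, left of the cubby. Best gripped 13 mm below its top, closing along the gate's direction: clicked, its foot is below the gate's top and the rod stands up to 22 mm out of it
- collar_groove (a point): middle of the groove inside the collar, 8.5 mm below its centre; groove 26 mm across, 9 mm high. Sliding down, the collar's foot needs 8 to 15 N over 4 mm to press the balls in, then slides easily; 22 mm on from first touch the balls spring into the groove (a tug down: the click), with 1.5 mm of play; pushing on takes as much again and leaves the click (pull up to regain it). A clicked collar hangs on the balls
- tablet: the purple plastic kids' tablet lying on the shelf, 100 x 135 x 14 mm, origin at the centre of its underside
- mug: the blue ceramic mug standing on the shelf, 72 mm across, 85 mm tall, origin at the centre of its underside
- stand: the walnut phone stand on the shelf, 70 x 60 mm, about 80 mm tall, origin at the centre of its underside

How it is judged:
On the way, in this order (a step that is already met when the one before it is completed fails the run):
1. the gate is shut (within 0.05 rad) (value of joint gate below 0.05 rad), for 0.2 s.
2. the collar is threaded on the rod, its centre less than 24 mm above the rod's top and within 5 mm of its axis (horizontal distance between collar_center and rod_top below 0.005 m and z of collar_center in the frame of rod_top below 0.024 m), for 0.1 s.
At the end, for the whole second after the job is handed in: The gate is shut (within 0.06 rad); the collar sits on the rod (axis within 4 mm), both balls sprung out in its groove (the middle of the groove within 3 mm of their height, and each presses the collar with less than 3 N; in the plain bore it would be 7 N or more), at rest (value of joint gate below 0.06 rad and horizontal distance between collar_center and rod_top below 0.004 m and z of ball_l_c0 in the frame of collar_groove between -0.003 and 0.003 m and contact force between collar and ball_l_c0 below 3 N and contact force between collar and ball_r_c0 below 3 N and linear speed of collar below 0.01 m/s); the robot touches nothing.
It fails at once if the collar is forced against the rod or cubby with more than 25 N (contact force between collar and cubby above 25 N).
It fails at once if the tablet, mug or phone stand is shifted more than 20 mm (distance of any of tablet, mug, stand from where it was at the start of the episode above 0.02 m).
It also fails if it takes over 67 s, if anything falls off the work surface, if the arm or the gripper's body presses on something with over 40 N, if the wrist force passes 120 N, or if a joint passes its speed limit or range.

## Working session

There is one attempt and no reset: what is moved stays moved. The work goes in short steps, Python scripts to look and compute and a tool call to move; the robot and the scene stay as the last step left them, time stands still between calls to the robot, and variables do not carry over. Pictures are saved under pics/ and viewed, at most 10 in all, crops included, and the job is handed in when it is done.

Besides the shell and the picture viewer there is one more tool, called after "Request:" by a JSON object that holds its "op" and its "data", one argument or row to a line. apply_moves: Moves the arm, as the interface text tells. Its arguments: {"type":"object","properties":{"plan":{"type":"array","items":{"type":"array","items":{"type":"number"}}},"squeeze":{"type":"number"}},"required":["plan"]}

```bash
mkdir -p pics; ls; cat > h.py <<'E'
import numpy as np, cv2, json
from scipy.spatial.transform import Rotation as R
from cell import ctrl
def snap(n,save=None):
    s=ctrl.snapshot(n)
    if save: cv2.imwrite('pics/'+save,np.array(s['color']))
    return s
def pose(s):
    o=np.array(s['orientation'],float)
    M=o if o.shape==(3,3) else R.from_rotvec(o).as_matrix()
    return np.array(s['position']),M
def ray(s,u,v,fish=False):
    K=np.array(s['camera_matrix']);p,M=pose(s)
    x=(u-K[0,2])/K[0,0];y=(v-K[1,2])/K[1,1]
    if fish:
        r=np.hypot(x,y);d=np.array([x/r*np.sin(r),y/r*np.sin(r),np.cos(r)]) if r>1e-9 else np.array([0,0,1.])
    else: d=np.array([x,y,1.])
    return p,M@(d*[1,-1,-1])
def atz(s,u,v,z,fish=False):
    p,d=ray(s,u,v,fish);return p+d*(z-p[2])/d[2]
def proj(s,P,fish=False):
    K=np.array(s['camera_matrix']);p,M=pose(s)
    c=(M.T@(np.array(P)-p))*[1,-1,-1]
    if fish:
        h=np.hypot(c[0],c[1]);r=np.arctan2(h,c[2]);x,y=c[0]/h*r,c[1]/h*r
    else:x,y=c[:2]/c[2]
    return K[0,0]*x+K[0,2],K[1,1]*y+K[1,2]
E
python3 - <<'E'
from h import *
import pickle
a=snap('scene');b=snap('top')
pickle.dump((a,b),open('s0.pkl','wb'))
for s in(a,b):print(s['camera_matrix'],s['position'],s['orientation'])
cv2.imwrite('pics/top0.png',cv2.resize(np.array(b['color']),(800,600)))
cv2.imwrite('pics/scene0.png',cv2.resize(np.array(a['color']),(800,600)))
print(ctrl.get_state())
E
```

```text
pics
[[476.12355762   0.         252.20279663]
 [  0.         476.12355762 180.78679533]
 [  0.           0.           1.        ]] [0.96542296 0.41263317 0.82580727] [0.33076416 0.75007746 2.25601582]
[[416.55844906   0.         252.64349839]
 [  0.         416.55844906 190.62322564]
 [  0.           0.           1.        ]] [0.52259477 0.05899645 1.12552208] [ 0.05169064 -0.07828339 -1.54459052]
{'time_s': 0.1, 'joint_positions': array([ 1.27279994,  0.68990394, -0.19449697,  1.56622748,  0.15729433,
        0.90249009, -0.21508981]), 'dq': array([ 0.00056073, -0.00324613,  0.00068814, -0.00268609, -0.0007388 ,
        0.00070061,  0.0001312 ]), 'tau': array([-2.89738950e-03, -5.28502572e+01, -1.27155785e+00, -1.53837794e+01,
       -5.26060956e-02,  1.96351779e-03,  5.77904325e-05]), 'position': array([ 0.20335497, -0.59039947,  0.2379906 ]), 'orientation': array([-3.09687333e+00, -5.18632736e-01,  6.21850732e-04]), 'contact_force': array([ 0.27676089,  0.37879538, -1.36311109]), 'torque': array([-0.02665347,  0.01354776, -0.02074132]), 'finger_force': 0.0, 'finger_gap': 0.08827702427781078}
```

View pics/top0.png

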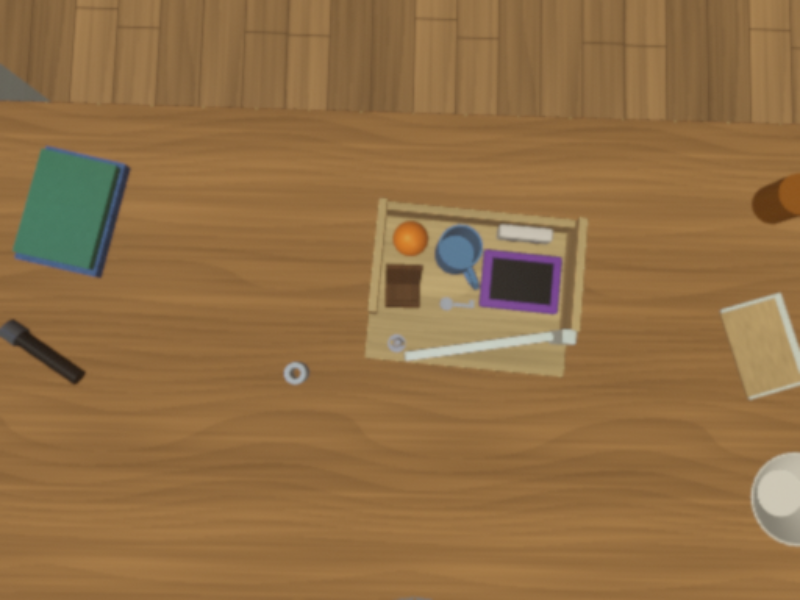

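View pics/scene0.png

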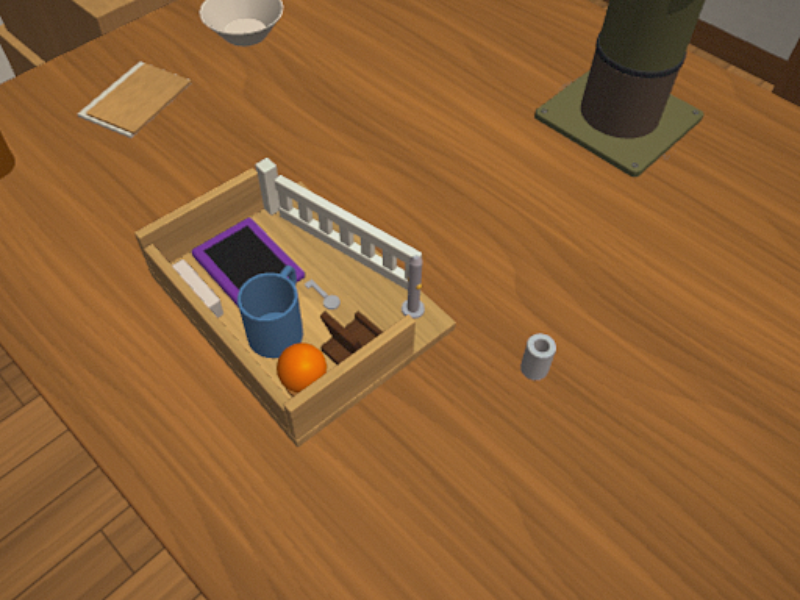

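The top view shows the hinge post at (568,337), gate end (407,357), rod (397,343) and collar (295,373). The front board corners are at (366,358) and (563,376). All of these are in the 800x600 picture.

```bash
cat > m.py <<'E'
from h import *
import pickle
from scipy.optimize import least_squares
a,b=pickle.load(open('s0.pkl','rb'))
q=.64
pts=[(b,366,358,(-.15,.17,.018)),(b,563,376,(-.15,-.17,.018)),(b,568,337,(-.085,-.13,.1)),(b,397,343,(-.12,.118,.128)),
 (a,416,256,(-.12,.118,.128)),(a,455,323,(-.15,.17,.018)),(a,413,312,(-.12,.118,.022))]
def W(c,p):
    s,co=np.sin(c[2]),np.cos(c[2]);return np.array([c[0]+co*p[0]-s*p[1],c[1]+s*p[0]+co*p[1],p[2]])
f=lambda c:np.concatenate([np.subtract(proj(s,W(c,p)),(u*q,v*q)) for s,u,v,p in pts])
r=least_squares(f,[.6,0,0],loss='soft_l1');C=r.x
if __name__=='__main__':
    print(C,r.fun.round(1))
    print('rod',W(C,(-.12,.118,.128)),'hinge',W(C,(-.085,-.13,.09)))
    g=atz(b,407*q,357*q,.1);h=W(C,(-.085,-.13,.1))-g
    print('gate end',g,np.hypot(*h[:2]),'angle',np.arctan2(-h[1],-h[0])-C[2]-np.pi/2)
    print('gate end scene',atz(a,419*q,258*q,.1))
    print('collar',atz(b,295*q,373*q,.056),atz(a,541*q,346*q,.056))
    print('ball z scan',[(z,np.array(proj(a,W(C,(-.12,.118+.008,z))))/q) for z in(.07,.09,.11)])
    cv2.imwrite('pics/crop.png',cv2.resize(np.array(a['color'])[150:260,230:370],None,fx=5,fy=5,interpolation=cv2.INTER_CUBIC))
E
python3 m.py
```

```text
[ 0.64873249 -0.08903793 -0.07330872] [-1.5 -0.  -0.   1.  -8.2 -0.7  0.2 -0.4 -0.6  0.3  0.3 -1.1 -0.5 -3.2]
rod [0.53769748 0.03743431 0.128     ] hinge [ 0.55443919 -0.2124631   0.09      ]
gate end [0.51550414 0.02111083 0.1       ] 0.23679678920776442 angle 0.23848268287526775
gate end scene [0.51884577 0.02758642 0.1       ]
collar [0.48481112 0.20137694 0.056     ] [0.48555124 0.20456317 0.056     ]
ball z scan [(0.07, array([417.62649847, 289.08884235])), (0.09, array([418.25785057, 279.5093431 ])), (0.11, array([418.91132448, 269.59418972]))]
```

View pics/crop.png

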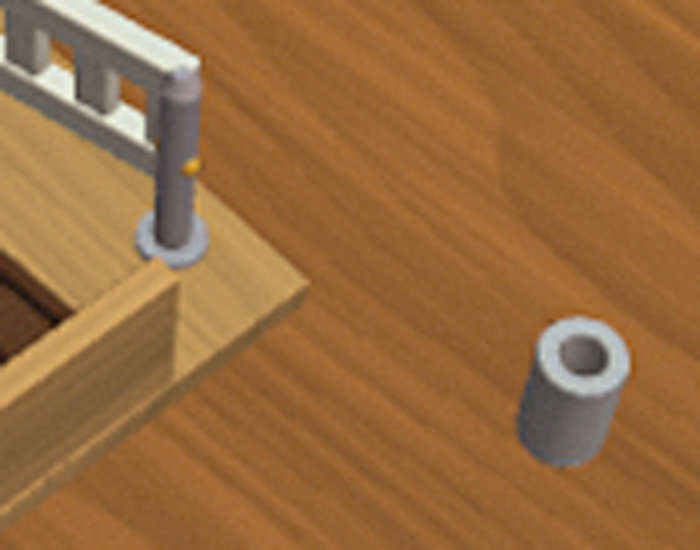

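Ball seen at crop (191,166), which puts it at z≈0.07–0.076. The gate is open about 0.24 rad. Next I plan the push: closed fingers, y along the cubby's y, TCP in front of the gate.

```bash
cat > g.py <<'E'
from h import *
from m import C,W
def tgt(yaw,flip=1):
    y=flip*np.array([-np.sin(yaw),np.cos(yaw),0]);z=np.array([0,0,-1.]);return np.column_stack([np.cross(y,z),y,z])
def move(P,yaw=None,flip=1):
    st=ctrl.get_state();p=np.array(st['position']);M=R.from_rotvec(st['orientation']).as_matrix()
    T=M if yaw is None else tgt(yaw,flip)
    return (M.T@(np.array(P)-p)).round(4),R.from_matrix(M.T@T).as_rotvec().round(4)
E
python3 - <<'E'
from g import *
print(R.from_rotvec(ctrl.get_state()['orientation']).as_matrix().round(3))
P=W(C,(-.165,.005,.2));print(P)
for f in(1,-1):print(move(P,C[2],f))
E
```

```text
[[ 0.945  0.326 -0.001]
 [ 0.326 -0.945  0.002]
 [-0.    -0.002 -1.   ]]
[ 0.48454188 -0.07196625  0.2       ]
(array([ 0.4348, -0.3985,  0.0386]), array([-6.0000e-04, -2.2000e-03, -2.7364e+00]))
(array([ 0.4348, -0.3985,  0.0386]), array([-0.0016,  0.0005,  0.4052]))
```

Request:
{"op": "apply_moves", "data": {
  "plan": [
    [0.4348, -0.3985, 0.0386, 0, 0, 0.405, 0],
    [0.4348, -0.3985, 0.0386, 0, 0, 0.405, 0],
    [0.4348, -0.3985, 0.0386, 0, 0, 0.405, 0],
    [0.4348, -0.3985, 0.0386, 0, 0, 0.405, 0],
    [0.4348, -0.3985, 0.0386, 0, 0, 0.405, 0],
    [0.4348, -0.3985, 0.0386, 0, 0, 0.405, 0],
    [0.4348, -0.3985, 0.0386, 0, 0, 0.405, 0],
    [0.4348, -0.3985, 0.0386, 0, 0, 0.405, 0],
    [0.4348, -0.3985, 0.0386, 0, 0, 0.405, 0],
    [0.4348, -0.3985, 0.0386, 0, 0, 0.405, 0]
  ]
}}

```text
time_s: 1.1
position: [0.4421, -0.1505, 0.2058]
orientation: [3.139, -0.115, -0.0]
contact_force: [0.9, -0.6, 0.0]
finger_gap: 0.0104
finger_force: 0.0
```

```bash
python3 - <<'E'
from g import *
print(move(W(C,(-.165,.005,.2)),C[2],-1))
E
```

```text
(array([ 0.0366, -0.0814,  0.0058]), array([0.0001, 0.0002, 0.0001]))
```

Request:
{"op": "apply_moves", "data": {
  "plan": [
    [0.0366, -0.0814, 0.006, 0, 0, 0, 0],
    [0.0366, -0.0814, 0.006, 0, 0, 0, 0],
    [0.0366, -0.0814, 0.006, 0, 0, 0, 0],
    [0.0366, -0.0814, 0.055, 0, 0, 0, 0],
    [0.0366, -0.0814, 0.09, 0, 0, 0, 0],
    [0.0366, -0.0814, 0.12, 0, 0, 0, 0],
    [0.0366, -0.0814, 0.128, 0, 0, 0, 0],
    [0.0366, -0.0814, 0.128, 0, 0, 0, 0],
    [0.0366, -0.0814, 0.128, 0, 0, 0, 0]
  ]
}}

```text
time_s: 2.0
position: [0.4846, -0.0743, 0.079]
orientation: [3.139, -0.116, 0.002]
contact_force: [0.0, 0.5, 0.7]
finger_gap: 0.0005
finger_force: 0.0
```

```bash
python3 - <<'E'
from g import *
snap('wrist','w0.png')
s=ctrl.get_state();print(s['position'],s['contact_force'])
print(move(W(C,(-.115,.005,.078))),move(W(C,(-.101,.005,.078))))
E
```

```text
[ 0.48484767 -0.07429175  0.07934574] [ 0.60271949 -0.16576537 -0.13464576]
(array([ 0.0495, -0.0023,  0.0015]), array([0., 0., 0.])) (array([ 0.0635, -0.0023,  0.0015]), array([0., 0., 0.]))
```

View pics/w0.png

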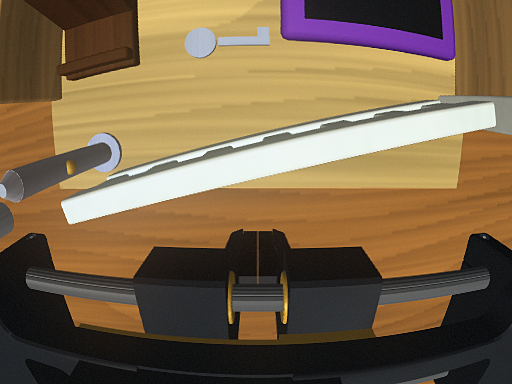

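Wrist view: the closed fingers stand in front of the gate, with the top rail running (65,210) to (490,110). The rod is at left, its top at (5,190). I'll push now.

Request:
{"op": "apply_moves", "data": {
  "plan": [
    [0.02, 0, 0, 0, 0, 0, 0],
    [0.03, 0, 0, 0, 0, 0, 0],
    [0.038, 0, 0, 0, 0, 0, 0],
    [0.046, 0, 0, 0, 0, 0, 0],
    [0.052, 0, 0, 0, 0, 0, 0],
    [0.057, 0, 0, 0, 0, 0, 0],
    [0.06, 0, 0, 0, 0, 0, 0],
    [0.06, 0, 0, 0, 0, 0, 0]
  ]
}}

```text
time_s: 2.85
position: [0.5444, -0.0784, 0.078]
orientation: [3.139, -0.115, 0.001]
contact_force: [-0.3, 0.1, 0.1]
finger_gap: 0.0007
finger_force: 0.0
```

```bash
python3 - <<'E'
from g import *
snap('wrist','w1.png')
s=ctrl.get_state();print(s['position'],s['contact_force'])
E
```

```text
[ 0.54411949 -0.07848838  0.07800491] [ 0.01439389 -0.38327466 -0.68052172]
```

View pics/w1.png

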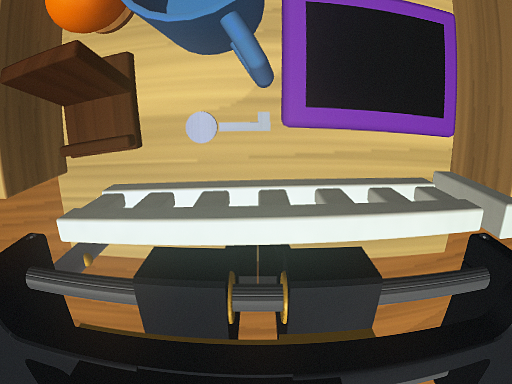

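The gate is nearly shut. Push on until it meets the stop.

Request:
{"op": "apply_moves", "data": {
  "plan": [
    [0.002, 0, 0, 0, 0, 0, 0],
    [0.004, 0, 0, 0, 0, 0, 0],
    [0.004, 0, 0, 0, 0, 0, 0]
  ]
}}

```text
time_s: 3.2
position: [0.5478, -0.0786, 0.078]
orientation: [3.139, -0.115, -0.0]
contact_force: [-1.0, -0.2, -0.8]
finger_gap: 0.0004
finger_force: 0.3
```

```bash
python3 - <<'E'
from g import *
s=snap('top');import pickle;pickle.dump(s,open('s1.pkl','wb'))
st=ctrl.get_state();print(st['position'],st['contact_force'], np.array(W(C,(-.101,.005,.078))))
E
```

```text
[ 0.54780283 -0.07864948  0.07803636] [-0.41868608 -1.47067702 -0.29283063] [ 0.54836998 -0.07665381  0.078     ]
```

Request:
{"op": "apply_moves", "data": {
  "plan": [
    [0.002, 0, 0, 0, 0, 0, 0],
    [0.004, 0, 0, 0, 0, 0, 0],
    [0.004, 0, 0, 0, 0, 0, 0]
  ]
}}

```text
time_s: 3.55
position: [0.5478, -0.0787, 0.0778]
orientation: [-3.139, 0.115, 0.013]
contact_force: [-7.4, 1.8, 6.5]
finger_gap: 0.0005
finger_force: 4.0
```

The gate is on its stop: force rose with no motion. Back off, rise, and go above the collar.

Request:
{"op": "apply_moves", "data": {
  "plan": [
    [-0.03, 0, 0, 0, 0, 0, 0],
    [-0.06, 0, 0, 0, 0, 0, 0],
    [-0.087, 0, -0.04, 0, 0, 0, 0.088],
    [-0.087, -0.02, -0.085, 0, 0, 0, 0.088],
    [-0.087, -0.07, -0.1, 0, 0, 0, 0.088],
    [-0.087, -0.12, -0.1, 0, 0, 0, 0.088],
    [-0.087, -0.17, -0.1, 0, 0, 0, 0.088],
    [-0.087, -0.22, -0.1, 0, 0, 0, 0.088],
    [-0.087, -0.276, -0.1, 0, 0, 0, 0.088],
    [-0.087, -0.276, -0.1, 0, 0, 0, 0.088]
  ]
}}

```text
time_s: 4.55
position: [0.4855, 0.2117, 0.1782]
orientation: [-3.134, 0.098, -0.004]
contact_force: [-0.7, -0.1, -0.0]
finger_gap: 0.0621
finger_force: 0.0
```

```bash
python3 - <<'E'
from g import *
import pickle
s=snap('wrist','w2.png');pickle.dump(s,open('w2.pkl','wb'));t=snap('top');pickle.dump(t,open('s2.pkl','wb'))
st=ctrl.get_state();print(st['position'],st['orientation'],s['position'])
print('pred',proj(s,(.485,.203,.056),True),proj(t,W(C,(-.12,.118,.128))),proj(t,W(C,(-.085,.11,.1))))
a=np.hstack([cv2.resize(np.array(t['color'])[185:255,220:380],(800,350),interpolation=cv2.INTER_CUBIC)])
b=cv2.resize(np.array(s['color'])[134:384],None,fx=1,fy=1);b=cv2.copyMakeBorder(b,0,0,0,800-512,0)
cv2.imwrite('pics/c2.png',np.vstack([a,b]))
E
```

```text
[0.48541429 0.20538432 0.17804147] [-3.13840756e+00  1.07709043e-01 -1.90769344e-03] [0.55830877 0.20563216 0.32476689]
pred (np.float64(266.6764651656135), np.float64(188.09134761186309)) (np.float64(254.2981881440306), np.float64(219.08368763594368)) (np.float64(258.66036514913947), np.float64(205.40146102293707))
```

View pics/c2.png

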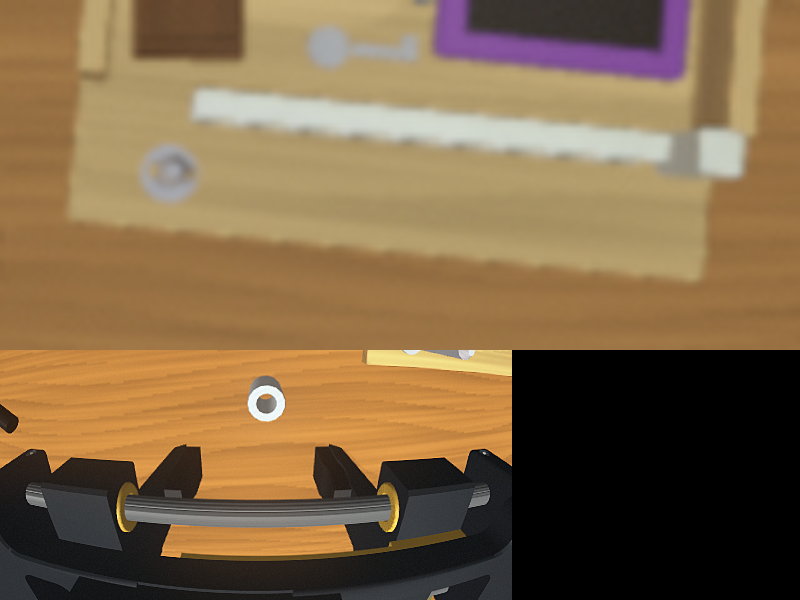

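Gate is shut along its line, and the collar ring centre at wrist (266,187) matches the prediction within 1 px.

```bash
python3 - <<'E'
from g import *
import pickle
s=pickle.load(open('w2.pkl','rb'));c=atz(s,266,187,.056,True);print(c)
print(ctrl.get_state()['position'],move((c[0],c[1],.024),C[2],-1))
E
```

```text
[0.48609514 0.20357511 0.056     ]
[0.48541429 0.20538432 0.17804147] (array([0.0006, 0.002 , 0.154 ]), array([-0.0014, -0.0012,  0.0047]))
```

Request:
{"op": "apply_moves", "data": {
  "plan": [
    [0, 0, 0.03, 0, 0, 0, 0.088],
    [0, 0.001, 0.08, 0, 0, 0, 0.088],
    [0, 0.001, 0.12, 0, 0, 0, 0.088],
    [0, 0.001, 0.145, 0, 0, 0, 0.088],
    [0, 0.001, 0.153, 0, 0, 0, 0.088],
    [0, 0.001, 0.153, 0, 0, 0, 0.088]
  ],
  "squeeze": 30
}}

```text
time_s: 5.25
position: [0.4852, 0.1996, 0.0246]
orientation: [3.137, -0.119, -0.002]
contact_force: [0.7, -0.0, 0.6]
finger_gap: 0.0878
finger_force: 0.0
```

Request:
{"op": "apply_moves", "data": {
  "plan": [
    [0, 0, 0, 0, 0, 0, 0.02],
    [0, 0, 0, 0, 0, 0, 0.02],
    [0, 0, 0, 0, 0, 0, 0.02],
    [0, 0, 0, 0, 0, 0, 0.02],
    [0, 0, 0, 0, 0, 0, 0.02],
    [0, 0, 0, 0, 0, 0, 0.02],
    [0, 0, 0, 0, 0, 0, 0.02]
  ],
  "squeeze": 30
}}

```text
time_s: 5.95
position: [0.4854, 0.2021, 0.0252]
orientation: [-3.139, 0.115, -0.001]
contact_force: [-0.4, 0.7, 1.2]
finger_gap: 0.0359
finger_force: 30.0
```

```bash
python3 - <<'E'
from g import *
s=snap('wrist');cv2.imwrite('pics/w3.png',np.array(s['color']))
st=ctrl.get_state();print(st['position'],st['contact_force'],st['finger_gap'],st['finger_force'],move((.4861,.2036,.024),C[2],-1))
E
```

```text
[0.48536838 0.20212166 0.02517156] [-7.18266756e-04  3.38494374e-01  1.14698253e+00] 0.03556592900642148 29.99937127911835 (array([ 0.0006, -0.0015,  0.0012]), array([-0.0004, -0.0005,  0.0004]))
```

Request:
{"op": "apply_moves", "data": {
  "plan": [
    [0, 0, -0.05, 0, 0, 0, 0.02],
    [0, 0, -0.1, 0, 0, 0, 0.02],
    [0, 0, -0.15, 0, 0, 0, 0.02],
    [0.01, 0.04, -0.16, 0, 0, 0, 0.02],
    [0.03, 0.08, -0.16, 0, 0, 0, 0.02],
    [0.05, 0.12, -0.16, 0, 0, 0, 0.02],
    [0.06, 0.15, -0.16, 0, 0, 0, 0.02],
    [0.064, 0.16, -0.16, 0, 0, 0, 0.02],
    [0.064, 0.16, -0.16, 0, 0, 0, 0.02],
    [0.064, 0.16, -0.16, 0, 0, 0, 0.02]
  ]
}}

```text
time_s: 7.0
position: [0.5366, 0.0396, 0.1848]
orientation: [-3.138, 0.112, 0.002]
contact_force: [-0.1, 1.5, -1.5]
finger_gap: 0.0357
finger_force: 30.0
```

```bash
python3 - <<'E'
from g import *
import pickle
s=snap('wrist','w4.png');a=snap('scene');b=snap('top');pickle.dump((s,a,b),open('s4.pkl','wb'))
st=ctrl.get_state();print(st['position'],st['orientation'],st['contact_force'],st['finger_force'])
print('rod top pred',proj(s,W(C,(-.12,.118,.128)),True),'z.07',proj(s,W(C,(-.12,.118,.07)),True), proj(a,W(C,(-.12,.118,.128))))
p=st['position'];print('foot',proj(s,p-[0,0,.025],True),proj(a,p-[0,0,.025]))
x=cv2.resize(np.array(s['color'])[130:330,130:380],(400,320),interpolation=3)
y=cv2.resize(np.array(a['color'])[100:220,200:350],(400,320),interpolation=3)
cv2.imwrite('pics/c4.png',np.hstack([x,y]))
E
```

```text
[0.53678008 0.03995743 0.18491403] [-3.13858098e+00  1.09241522e-01  1.10680869e-03] [ 0.58030801  0.18650821 -1.02659405] 29.99962205081829
rod top pred (np.float64(259.29602088271633), np.float64(209.87438083204475)) z.07 (np.float64(258.95178500702576), np.float64(188.4879032923219)) (np.float64(265.6497715931511), np.float64(164.12011289636203))
foot (np.float64(255.63960260589846), np.float64(228.63483047232899)) (np.float64(267.6243097484289), np.float64(153.62542114693957))
```

View pics/c4.png

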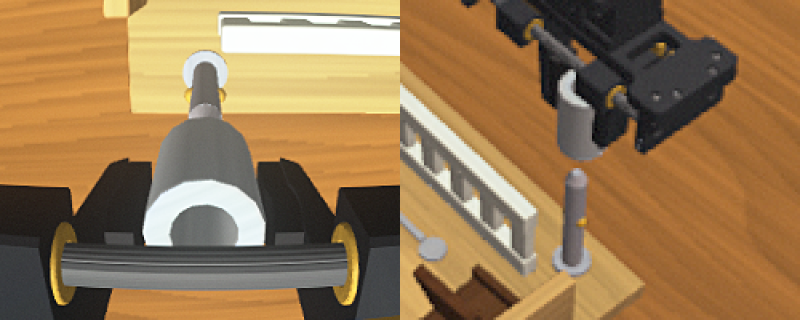

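Wrist crop (scale 1.6): collar ring centre at (205,215), balls at (190,93) and (222,93), flange at (206,68). Next, sub-pixel values and a relative position.

```bash
python3 - <<'E'
from g import *
import pickle
s,a,b=pickle.load(open('s4.pkl','rb'))
im=np.array(s['color']);h=cv2.cvtColor(im,cv2.COLOR_BGR2HSV)
print('f',s['camera_matrix'][0][0],'campos',s['position'])
# grey (low sat) mask and row extents
m=(h[...,1]<60)&(h[...,2]>40)
for v in range(158,300,4):
    r=[u for u in range(215,300) if m[v,u]]
    # run containing 258
    if not m[v,258]: print(v,'no');continue
    l=r_=258
    while m[v,l-1]:l-=1
    while m[v,r_+1]:r_+=1
    print(v,l,r_,(l+r_)/2,end=' | ')
y=(h[...,0]>15)&(h[...,0]<32)&(h[...,1]>190)
n,_,st,c=cv2.connectedComponentsWithStats(y[170:205,235:285].astype(np.uint8))
print([(st[i,4],(c[i]+[235,170]).round(1)) for i in range(1,n)])
for z in(.06,.07,.076,.08,.09,.1):
    print(z,[np.round(proj(s,W(C,(-.12,.118+d,z)),True),1).tolist() for d in(.009,-.009)])
print('flange',np.round(proj(s,W(C,(-.12,.118,.022)),True),1))
p=ctrl.get_state()['position'];print('ring top pred',np.round(proj(s,p+[0,0,.031],True),1),'1mm y',np.round(proj(s,p+[0,.001,.031],True),1))
E
```

```text
f 297.3186396354542 campos [0.60994352 0.03353061 0.33102855]
158 no
162 253 262 257.5 | 166 247 268 257.5 | 170 245 270 257.5 | 174 244 272 258.0 | 178 244 271 257.5 | 182 246 270 258.0 | 186 251 265 258.0 | 190 249 266 257.5 | 194 249 266 257.5 | 198 249 267 258.0 | 202 248 268 258.0 | 206 245 271 258.0 | 210 238 276 257.0 | 214 235 280 257.5 | 218 232 282 257.0 | 222 230 284 257.0 | 226 229 285 257.0 | 230 228 286 257.0 | 234 227 287 257.0 | 238 226 288 257.0 | 242 226 305 265.5 | 246 224 298 261.0 | 250 223 305 264.0 | 254 222 312 267.0 | 258 221 305 263.0 | 262 220 303 261.5 | 266 219 302 260.5 | 270 219 300 259.5 | 274 219 295 257.0 | 278 220 295 257.5 | 282 221 294 257.5 | 286 170 345 257.5 | 290 169 345 257.0 | 294 168 346 257.0 | 298 168 346 257.0 | []
0.06 [[249.4, 185.6], [268.4, 185.7]]
0.07 [[249.1, 188.5], [268.8, 188.5]]
0.076 [[248.9, 190.3], [269.1, 190.3]]
0.08 [[248.8, 191.5], [269.2, 191.6]]
0.09 [[248.4, 194.8], [269.7, 194.8]]
0.1 [[248.1, 198.3], [270.2, 198.4]]
flange [258.8 176.5]
ring top pred [254.9 276.9] 1mm y [252.7 277.1]
```

Relative to the collar, the rod axis is about 0.5 mm toward tool +y and about 1 mm toward +x. Correct and lower gently onto the taper.

Request:
{"op": "apply_moves", "data": {
  "plan": [
    [0.001, 0.0006, 0.01, 0, 0, 0, 0.02],
    [0.001, 0.0006, 0.02, 0, 0, 0, 0.02],
    [0.001, 0.0006, 0.027, 0, 0, 0, 0.02],
    [0.001, 0.0006, 0.032, 0, 0, 0, 0.02],
    [0.001, 0.0006, 0.035, 0, 0, 0, 0.02],
    [0.001, 0.0006, 0.035, 0, 0, 0, 0.02]
  ]
}}

```text
time_s: 7.75
position: [0.538, 0.0368, 0.1496]
orientation: [3.139, -0.115, -0.001]
contact_force: [0.2, -0.2, -0.4]
finger_gap: 0.0358
finger_force: 30.0
```

Request:
{"op": "apply_moves", "data": {
  "plan": [
    [0, 0, 0.002, 0, 0, 0, 0.02],
    [0, 0, 0.004, 0, 0, 0, 0.02],
    [0, 0, 0.006, 0, 0, 0, 0.02],
    [0, 0, 0.006, 0, 0, 0, 0.02]
  ]
}}

```text
time_s: 8.15
position: [0.5386, 0.0374, 0.144]
orientation: [-3.139, 0.114, -0.001]
contact_force: [0.2, 0.4, -0.9]
finger_gap: 0.0353
finger_force: 30.0
```

```bash
cat > cols.py <<'E'
from g import *
s=snap('wrist','wc.png');h=cv2.cvtColor(np.array(s['color']),cv2.COLOR_BGR2HSV)
m=(h[...,1]<60)&(h[...,2]>40)
for v in range(170,240,4):
    if not m[v,258]: continue
    l=r=258
    while m[v,l-1]:l-=1
    while m[v,r+1]:r+=1
    print(v,l,r,(l+r)/2,end=' | ')
t=ctrl.get_state();print(t['position'],t['orientation'],t['contact_force'],t['torque'])
E
python3 cols.py;python3 cols.py
python3 -c "
import cv2;x=cv2.imread('pics/wc.png')[140:320,150:360];y=None
from h import *
a=np.array(snap('scene')['color'])[110:220,210:320]
cv2.imwrite('pics/c5.png',np.hstack([cv2.resize(x,(420,360),interpolation=3),cv2.resize(a,(360,360),interpolation=3)]))"
```

```text
174 247 264 255.5 | 178 243 268 255.5 | 182 241 270 255.5 | 186 240 271 255.5 | 190 240 271 255.5 | 194 242 270 256.0 | 198 244 267 255.5 | 202 247 263 255.0 | 206 245 271 258.0 | 210 238 276 257.0 | 214 235 280 257.5 | 218 232 282 257.0 | 222 230 284 257.0 | 226 229 285 257.0 | 230 228 286 257.0 | 234 227 287 257.0 | 238 226 288 257.0 | [0.53857523 0.03736993 0.14405394] [-3.13894856e+00  1.14290107e-01 -1.08962422e-03] [ 1.00664593  1.14344694 -1.53928486] [ 0.37787565 -0.15099988  0.0273562 ]
174 247 264 255.5 | 178 243 268 255.5 | 182 241 270 255.5 | 186 240 271 255.5 | 190 240 271 255.5 | 194 242 270 256.0 | 198 244 267 255.5 | 202 246 263 254.5 | 206 244 271 257.5 | 210 238 276 257.0 | 214 235 280 257.5 | 218 232 282 257.0 | 222 230 284 257.0 | 226 229 285 257.0 | 230 228 286 257.0 | 234 227 287 257.0 | 238 226 288 257.0 | [0.5385643  0.03734873 0.14408559] [-3.13898660e+00  1.14208946e-01 -1.06069569e-03] [ 0.78993835  0.93832498 -1.70016748] [ 0.4135248  -0.22494305 -0.01289499]
```

View pics/c5.png

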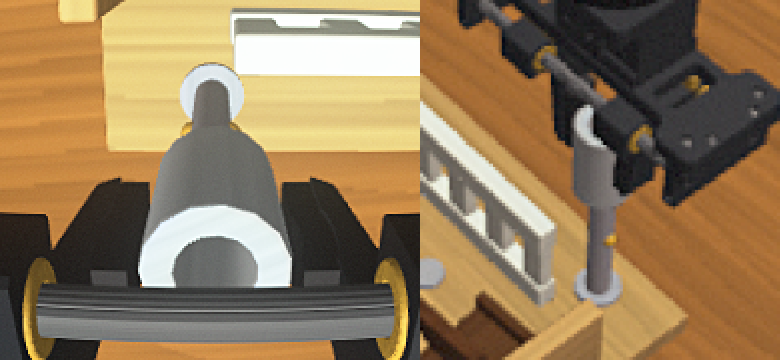

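The collar is over the tip: wrist shows rod column 255.5 against collar 257, so the rod is about 1 mm toward −y tool. The ball is visible lower, at z≈0.0745. Correct and slide on.

Request:
{"op": "apply_moves", "data": {
  "plan": [
    [0, -0.0005, 0, 0, 0, 0, 0.02],
    [0, -0.0009, 0.002, 0, 0, 0, 0.02],
    [0, -0.0009, 0.005, 0, 0, 0, 0.02],
    [0, -0.0009, 0.008, 0, 0, 0, 0.02],
    [0, -0.0009, 0.01, 0, 0, 0, 0.02],
    [0, -0.0009, 0.01, 0, 0, 0, 0.02]
  ]
}}

```text
time_s: 8.9
position: [0.5382, 0.0378, 0.1337]
orientation: [3.139, -0.115, -0.001]
contact_force: [2.0, 1.3, -1.4]
finger_gap: 0.0359
finger_force: 30.0
```

```bash
python3 cols.py
```

```text
174 251 260 255.5 | 178 244 267 255.5 | 182 241 270 255.5 | 186 240 271 255.5 | 190 239 272 255.5 | 194 240 271 255.5 | 198 242 270 256.0 | 202 245 266 255.5 | 206 244 271 257.5 | 210 238 276 257.0 | 214 235 280 257.5 | 218 232 282 257.0 | 222 230 284 257.0 | 226 229 285 257.0 | 230 228 286 257.0 | 234 227 287 257.0 | 238 226 288 257.0 | [0.53822189 0.03774191 0.13376732] [ 3.13937192e+00 -1.14934154e-01 -6.10203399e-04] [ 0.04615485  0.59868517 -2.3304373 ] [ 0.23143991 -0.13444683  0.02783589]
```

Allowing for perspective, it is aligned. Continue down.

Request:
{"op": "apply_moves", "data": {
  "plan": [
    [0, 0, 0.003, 0, 0, 0, 0.02],
    [0, 0, 0.006, 0, 0, 0, 0.02],
    [0, 0, 0.009, 0, 0, 0, 0.02],
    [0, 0, 0.012, 0, 0, 0, 0.02],
    [0, 0, 0.015, 0, 0, 0, 0.02],
    [0, 0, 0.018, 0, 0, 0, 0.02],
    [0, 0, 0.018, 0, 0, 0, 0.02]
  ]
}}

```text
time_s: 9.65
position: [0.5382, 0.0378, 0.1156]
orientation: [3.139, -0.115, -0.001]
contact_force: [-0.1, 1.0, -1.7]
finger_gap: 0.0354
finger_force: 30.0
```

Request:
{"op": "apply_moves", "data": {
  "plan": [
    [0, 0, 0.002, 0, 0, 0, 0.02],
    [0, 0, 0.004, 0, 0, 0, 0.02],
    [0, 0, 0.006, 0, 0, 0, 0.02],
    [0, 0, 0.006, 0, 0, 0, 0.02]
  ]
}}

```text
time_s: 10.05
position: [0.5383, 0.0378, 0.1098]
orientation: [3.139, -0.115, -0.0]
contact_force: [0.2, 0.2, -1.1]
finger_gap: 0.0357
finger_force: 30.0
```

Request:
{"op": "apply_moves", "data": {
  "plan": [
    [0, 0, 0.001, 0, 0, 0, 0.02],
    [0, 0, 0.002, 0, 0, 0, 0.02],
    [0, 0, 0.003, 0, 0, 0, 0.02],
    [0, 0, 0.003, 0, 0, 0, 0.02]
  ]
}}

```text
time_s: 10.45
position: [0.5383, 0.0377, 0.107]
orientation: [3.139, -0.115, -0.0]
contact_force: [0.4, 0.4, -0.5]
finger_gap: 0.0357
finger_force: 30.0
```

Request:
{"op": "apply_moves", "data": {
  "plan": [
    [0, 0, 0.001, 0, 0, 0, 0.02],
    [0, 0, 0.002, 0, 0, 0, 0.02],
    [0, 0, 0.002, 0, 0, 0, 0.02]
  ]
}}

```text
time_s: 10.75
position: [0.5384, 0.0378, 0.1053]
orientation: [-3.139, 0.115, -0.0]
contact_force: [0.1, 0.8, 2.8]
finger_gap: 0.0356
finger_force: 30.0
```

Request:
{"op": "apply_moves", "data": {
  "plan": [
    [0, 0, 0.001, 0, 0, 0, 0.02],
    [0, 0, 0.002, 0, 0, 0, 0.02],
    [0, 0, 0.002, 0, 0, 0, 0.02]
  ]
}}

```text
time_s: 11.05
position: [0.5389, 0.0387, 0.1038]
orientation: [-3.138, 0.114, -0.002]
contact_force: [-0.3, 2.4, 6.4]
finger_gap: 0.0352
finger_force: 30.0
```

First touch came at TCP z≈0.106, so the click is expected near 0.084. Press on in 1 mm steps.

Request:
{"op": "apply_moves", "data": {
  "plan": [
    [0, 0, 0.001, 0, 0, 0, 0.02],
    [0, 0, 0.002, 0, 0, 0, 0.02],
    [0, 0, 0.002, 0, 0, 0, 0.02]
  ]
}}

```text
time_s: 11.35
position: [0.5391, 0.0385, 0.1015]
orientation: [-3.139, 0.114, -0.003]
contact_force: [0.9, 1.7, 1.1]
finger_gap: 0.0354
finger_force: 30.0
```

Request:
{"op": "apply_moves", "data": {
  "plan": [
    [0, 0, 0.001, 0, 0, 0, 0.02],
    [0, 0, 0.001, 0, 0, 0, 0.02]
  ]
}}

```text
time_s: 11.55
position: [0.5388, 0.0383, 0.0998]
orientation: [-3.139, 0.114, -0.001]
contact_force: [1.7, 2.1, -2.2]
finger_gap: 0.0354
finger_force: 30.0
```

Request:
{"op": "apply_moves", "data": {
  "plan": [
    [0, 0, 0.001, 0, 0, 0, 0.02],
    [0, 0, 0.001, 0, 0, 0, 0.02]
  ]
}}

```text
time_s: 11.75
position: [0.5383, 0.0382, 0.0985]
orientation: [-3.139, 0.114, 0.0]
contact_force: [1.9, 2.3, 1.6]
finger_gap: 0.0359
finger_force: 30.0
```

Balls are pressed in and the collar slides easily. On to just before the click.

Request:
{"op": "apply_moves", "data": {
  "plan": [
    [0, 0, 0.002, 0, 0, 0, 0.02],
    [0, 0, 0.004, 0, 0, 0, 0.02],
    [0, 0, 0.006, 0, 0, 0, 0.02],
    [0, 0, 0.008, 0, 0, 0, 0.02],
    [0, 0, 0.008, 0, 0, 0, 0.02]
  ]
}}

```text
time_s: 12.25
position: [0.5382, 0.038, 0.0905]
orientation: [-3.139, 0.115, 0.001]
contact_force: [1.6, 4.6, -2.7]
finger_gap: 0.0353
finger_force: 30.0
```

Request:
{"op": "apply_moves", "data": {
  "plan": [
    [0, 0, 0.001, 0, 0, 0, 0.02],
    [0, 0, 0.002, 0, 0, 0, 0.02],
    [0, 0, 0.002, 0, 0, 0, 0.02]
  ]
}}

```text
time_s: 12.55
position: [0.5382, 0.0379, 0.0888]
orientation: [-3.139, 0.115, 0.0]
contact_force: [1.5, 3.7, -1.8]
finger_gap: 0.0355
finger_force: 30.0
```

Request:
{"op": "apply_moves", "data": {
  "plan": [
    [0, 0, 0.001, 0, 0, 0, 0.02],
    [0, 0, 0.001, 0, 0, 0, 0.02]
  ]
}}

```text
time_s: 12.75
position: [0.5383, 0.0378, 0.0876]
orientation: [3.139, -0.115, -0.0]
contact_force: [3.6, 4.1, -5.0]
finger_gap: 0.0351
finger_force: 30.0
```

Request:
{"op": "apply_moves", "data": {
  "plan": [
    [0, 0, 0.001, 0, 0, 0, 0.02],
    [0, 0, 0.001, 0, 0, 0, 0.02]
  ]
}}

```text
time_s: 12.95
position: [0.5383, 0.0379, 0.0865]
orientation: [-3.139, 0.115, 0.0]
contact_force: [2.2, 4.4, -6.6]
finger_gap: 0.0359
finger_force: 30.0
```

The downward tug has started (−6.6 N). Continue in small steps.

Request:
{"op": "apply_moves", "data": {
  "plan": [
    [0, 0, 0.001, 0, 0, 0, 0.02],
    [0, 0, 0.001, 0, 0, 0, 0.02]
  ]
}}

```text
time_s: 13.15
position: [0.5382, 0.0383, 0.0854]
orientation: [-3.139, 0.114, 0.001]
contact_force: [2.8, 5.4, -8.6]
finger_gap: 0.0356
finger_force: 30.0
```

Request:
{"op": "apply_moves", "data": {
  "plan": [
    [0, 0, 0.001, 0, 0, 0, 0.02],
    [0, 0, 0.001, 0, 0, 0, 0.02]
  ]
}}

```text
time_s: 13.35
position: [0.5377, 0.0381, 0.0843]
orientation: [-3.139, 0.114, 0.002]
contact_force: [2.4, 6.0, -7.2]
finger_gap: 0.0355
finger_force: 30.0
```

```bash
python3 -c "
from h import *
for i in range(4):
    snap('wrist');s=ctrl.get_state();print(s['position'][2],s['contact_force'])"
```

```text
0.08425770221701008 [ 1.97462789  5.38506114 -7.8439899 ]
0.08425761333014468 [ 3.04997079  4.8967266  -7.38449794]
0.08427345287794528 [ 1.75336502  5.8488608  -7.11121724]
0.08427648444650183 [ 3.46042166  6.04797568 -7.10610137]
```

Request:
{"op": "apply_moves", "data": {
  "plan": [
    [0, -0.0005, 0.0006, 0, 0, 0, 0.02],
    [0, -0.0008, 0.001, 0, 0, 0, 0.02]
  ]
}}

```text
time_s: 13.75
position: [0.5378, 0.0382, 0.0837]
orientation: [3.139, -0.115, -0.002]
contact_force: [0.8, 3.1, -2.4]
finger_gap: 0.0355
finger_force: 30.0
```

Request:
{"op": "apply_moves", "data": {
  "plan": [
    [0, 0, 0.0008, 0, 0, 0, 0.02],
    [0, 0, 0.0008, 0, 0, 0, 0.02]
  ]
}}

```text
time_s: 13.95
position: [0.538, 0.038, 0.0832]
orientation: [3.139, -0.116, -0.001]
contact_force: [0.5, 2.7, -2.5]
finger_gap: 0.0359
finger_force: 30.0
```

Tug gone: the groove is reached. A small probe down confirms the far side.

Request:
{"op": "apply_moves", "data": {
  "plan": [
    [0, 0, 0.0008, 0, 0, 0, 0.02],
    [0, 0, 0.0008, 0, 0, 0, 0.02]
  ]
}}

```text
time_s: 14.15
position: [0.5383, 0.0378, 0.0825]
orientation: [3.139, -0.116, -0.0]
contact_force: [1.5, 0.6, -1.0]
finger_gap: 0.0353
finger_force: 30.0
```

Request:
{"op": "apply_moves", "data": {
  "plan": [
    [0, 0, 0.0006, 0, 0, 0, 0.02],
    [0, 0, 0.0006, 0, 0, 0, 0.02]
  ]
}}

```text
time_s: 14.35
position: [0.5383, 0.0377, 0.0819]
orientation: [3.139, -0.116, -0.0]
contact_force: [0.5, 0.1, -0.2]
finger_gap: 0.036
finger_force: 30.0
```

Request:
{"op": "apply_moves", "data": {
  "plan": [
    [0, 0, 0.0007, 0, 0, 0, 0.02],
    [0, 0, 0.0007, 0, 0, 0, 0.02]
  ]
}}

```text
time_s: 14.55
position: [0.5384, 0.0383, 0.0813]
orientation: [3.139, -0.115, 0.0]
contact_force: [-0.0, 1.1, 1.7]
finger_gap: 0.0355
finger_force: 30.0
```

Far-side resistance begins at 0.0813, so the collar is clicked. Ease up 1 mm, and check the lateral force is small before opening.

Request:
{"op": "apply_moves", "data": {
  "plan": [
    [0, 0, -0.0006, 0, 0, 0, 0.02],
    [0, 0, -0.0011, 0, 0, 0, 0.02],
    [0, 0, -0.0011, 0, 0, 0, 0.02]
  ]
}}

```text
time_s: 14.85
position: [0.5381, 0.0383, 0.0821]
orientation: [3.139, -0.115, -0.001]
contact_force: [0.5, 0.0, -0.5]
finger_gap: 0.0354
finger_force: 30.0
```

Request:
{"op": "apply_moves", "data": {
  "plan": [
    [0, 0, 0, 0, 0, 0, 0.04],
    [0, 0, 0, 0, 0, 0, 0.05],
    [0, 0, 0, 0, 0, 0, 0.06],
    [0, 0, 0, 0, 0, 0, 0.06]
  ],
  "squeeze": 5
}}

```text
time_s: 15.25
position: [0.5384, 0.0385, 0.0823]
orientation: [3.139, -0.115, 0.0]
contact_force: [0.4, 1.0, -0.4]
finger_gap: 0.0594
finger_force: 0.0
```

Request:
{"op": "apply_moves", "data": {
  "plan": [
    [0, 0, -0.02, 0, 0, 0, 0.06],
    [0, 0, -0.06, 0, 0, 0, 0.06],
    [0, 0, -0.1, 0, 0, 0, 0.06],
    [-0.03, 0, -0.13, 0, 0, 0, 0.06],
    [-0.08, 0, -0.15, 0, 0, 0, 0.06],
    [-0.08, 0, -0.15, 0, 0, 0, 0.06],
    [-0.08, 0, -0.15, 0, 0, 0, 0.06]
  ]
}}

```text
time_s: 15.95
position: [0.4579, 0.0445, 0.233]
orientation: [-3.139, 0.114, -0.001]
contact_force: [0.8, -0.2, 0.3]
finger_gap: 0.0601
finger_force: 0.0
```

```bash
python3 - <<'E'
from g import *
a=snap('scene');b=snap('wrist')
# expected collar top/bottom if clicked: centre z = .0825+.003
for z in(.0575,.1135,.128):print(z,np.round(np.subtract(proj(a,(.5380,.0380,z)),(220,120))*4,0))
cv2.imwrite('pics/end.png',np.hstack([cv2.resize(np.array(a['color'])[120:220,220:320],(400,400),interpolation=3),cv2.resize(np.array(b['color']),(400,400))]))
E
```

```text
0.0575 [178. 266.]
0.1135 [182. 197.]
0.128 [183. 177.]
```

View pics/end.png

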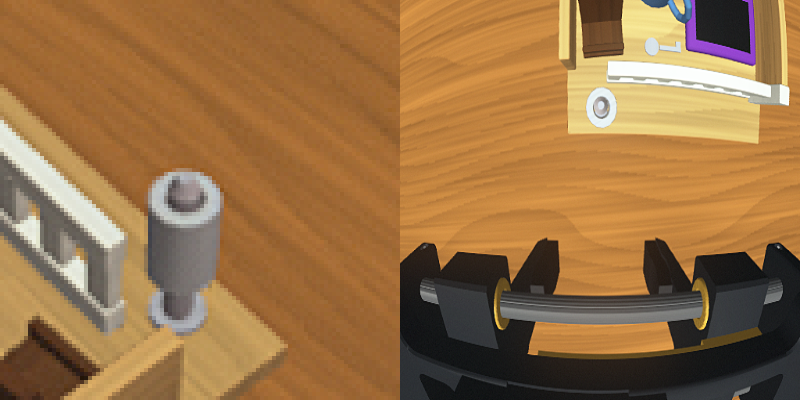

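The collar hangs on the rod with its ring at (186,197), against (182,197) predicted for the clicked height. The gate is shut and the gripper is clear.

```bash
python3 -c "
from cell import ctrl;print(ctrl.hand_in())"
```

```text
the job is handed in; nothing more can be done
None
```

The gate is shut, the collar is clicked onto the rod and hanging at the click height, and the job is handed in at about 16 s; no verdict was returned.

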